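# Press the re-glued notebook

### The arm

A 6-joint arm with a two-finger parallel gripper is mounted at the origin on a cart in front of the work surface, level with it; the furniture and walls round the work are solid. World frame = base frame: x ahead of the robot, y to its left, z up, the work surface at z = 0. Lengths are in m, angles in rad, forces in N, time in s.
With the tool pointing down it reaches from about 0.275 to 0.725 m from the base axis. Payload 15.9 kg.
Tool frame: the origin (TCP) lies midway between the tips of the shut fingers; the grasp point (between the pads) lies bot.grasp_offset behind it (bot.grasp_offset is the distance from the TCP to the grasp point, in m); z points along the fingers, y is the line along which they close (so a half turn about z gives the same grasp; the last joint's range is limited). The gripper opens to 85 mm and grips with 20 to 120 N. Pads are 22 mm wide; open, the fingers measure 114 mm over their backs; the gripper's body (76 mm by 85 mm) begins 54 mm behind the grasp point. The pads swing forward as they close: fully open they stand 13 mm farther back than shut.
Start: joints at [-1.346, 0.213, -0.034, 1.323, 0, 1.571], TCP at [0.111, -0.487, 0.231] pointing down, gripper open.
Joint ranges: [-2.98, 2.98], [-0.74, 1.72], [-1.14, 1.35], [-2.1, 2.04], [-1.57, 1.44], [-3.14, 3.14]. Speed limits (rad/s): [1.89, 1.89, 2.39, 2.57, 3.14, 3.14].

### API

Orientations are given as a unit quaternion [x, y, z, w].
In Python, from rig import monitor, grab_frame, order, bot gives the robot as it stands. The module is installed in compiled form; this text tells all that it offers.
- The arm moves only by the tool carry_out, never from a script. Its arguments are lists of equal length, an entry for each row: "translation": the shift along the tool's x, y, z in units of 0.25 m (1.0 is 0.25 m), a list of three; "delta_rot": the turn, a rotation vector about the tool's x, y, z in units of 5 degrees (1.0 is 5 degrees), a list of three; "jaw": the gripper command: -1 is shut, 1 is fully open, values between are in proportion. A call has 1 to 10 rows; each row shifts and turns the commanded pose from where the row before left it, along the tool's axes as they then stand; what a row does not reach is not made up. A row lasts 1/12 s, in which the tool goes at most 41.7 mm and 7.16 degrees, less where a joint would pass 70% of its speed; a pose out of reach is approached as far as the arm can. A call with a number of a shift or a turn outside -1 to 1 is refused whole. A call with a gripper value outside its range is refused whole. The fingers move at their own pace and stop on an object; "force" is the grip in N (left out, the last holds). Time passes only in rows, so rows that do not move let the fingers close. It gives the time, the measured TCP pose, the force, the opening and the grip force at its end, in the units of the state.
- monitor.read_state(): the state, without advancing time (a new reading comes with each control period).
- grab_frame(name): name is "scene" or "top" or "wrist"; returns a dict with "img" (480x640x3 uint8, blue, green, red), "depth" (480x640 float32, m along the optical axis (not along the pixel's ray), 0 where there is no reading), "intrinsics" (3x3 intrinsics, pixels), "R" (3x3) and "t" (3): a world point X has camera coordinates R X + t. Camera axes: x right, y down, z forward; pixel columns grow to the right and rows downward; lengths in m; the calibration is good to about 2 mm. A picture is of the moment at which its call begins.
- order.sign_off(): hands the job in; it is judged then, once.
The state is a dict: "time_s": time; "joint_pos": joint angles; "qvel": joint speeds; "joint_torque": joint torques, N m; "eef_pos": TCP position; "orientation": TCP orientation; "force": force on the tool from outside, world axes, zero at the start; "torque": the same for the moment, N m; "width": finger opening in m; "grasp_force": force on a finger pad.
Only numpy, scipy, OpenCV 4.12 (cv2) and the standard library are available. Lean on these libraries where they do the work, as an engineer would, in place of code of your own. Each camera call takes 0.05 s, during which the arm holds its last target. There are 200 camera calls.

### The job

The notebook's spine has just been re-glued: push the notebook straight back on the press bed, gently, until its spine lies flat against the fence. Then turn the smooth ball knob clockwise until you feel the foot meet the cover and about 30 degrees further, so that it is held snugly but not crushed, let go, and leave the other things on the desk alone.

Things in the scene. Friction and masses are not known exactly. Their poses are not given: they have to be found in the camera images.
- press: Grey C-frame desk press, fixed. Origin on the desk top (z = 0) straight under the spindle axis; its x axis points from the open front to the column, z up. Column behind the fence (x 57 to 91 mm). From it an arm 40 mm wide reaches over the bed to x = -22 mm, underside 69 and top 91 mm above the desk; a boss of 48 mm diameter round the axis reaches from 63 to 95 mm above the desk.
- fence (a point): Centre of the fence's flat front face, 45 mm from the press's origin along its +x and 34 mm above the desk. The steel fence is 160 mm wide, 48 mm high and square to the press's x.
- boss (a point): Underside of the boss, on the spindle axis. Below it a flat round foot of 48 mm diameter comes down 8 mm per rad of knob turn; its height over the notebook differs and is not measured: meeting the cover takes 0.4 to 1.7 rad. The foot is sprung: once it meets the cover, each further rad adds about 20 N. Over 22 N under the foot or against the fence damages the notebook.
- knob (a joint): Angle of the ball knob in rad, 0 to 3.6, growing clockwise seen from above (lowers the foot); starts at 0 to 0.4. Stays where it is left: friction 0.20 N m either way, so the torque of a hand at rest on it may have either sign. Once the foot meets the cover the knob pushes back anticlockwise, 0.008 N m per N of foot force: the felt torque shifts by about 0.16 N m per rad turned.
- ball (a point): Centre of the knob's ball: smooth bare steel, 40 mm diameter, on the spindle axis 129 mm above the desk, 34 mm above the boss, on a neck 16 mm thick. It turns without rising or sinking. Slippery (friction about 0.5): the fingers must close across its widest part, tips 5 to 25 mm below its centre, with about 40 N or more.
- notebook: Hard-cover navy notebook, 0.36 kg, flat on the plywood bed (13 to 19 mm thick). Origin on its underside; covers from x = -109 to +131 and y = -85 to +85 mm, 20 mm thick. The spine (y = +85) faces the fence. Flush, its origin is at x = -40 mm in the press frame, its y axis along the press's x. It starts 15 to 45 mm short of the fence, up to 0.1 rad askew, and slides at about 2 N.
- spine (a point): Middle of the notebook's spine face, half way up its thickness (10 mm); it goes flat against the fence.
- outer_edge (a point): Middle of the notebook's opposite long edge, facing out of the press, half way up its thickness (10 mm). It overhangs the bed's front edge, 110 mm in front of the spindle axis; push on this edge towards the fence. An askew notebook pushed in the middle wedges on one end of the fence: push the half that lags, 75 mm to the side.
- glue_stick: Upright glue stick, 27 mm diameter, 98 mm tall, left of the press; bystander. Origin under its centre.
- tape_roll: Roll of tape lying flat, 96 mm diameter, 48 mm high, right of the press; bystander. Origin under its centre.
- highlighter_a: Highlighter lying on the desk, 22 x 116 x 17 mm, left of the notebook; bystander.
- clip_tin: Round tin, 57 mm diameter, 20 mm high, right of the column; bystander.
- eraser: Eraser, 19 x 40 x 13 mm, right of the notebook; bystander.

How it is judged:
On the way, in this order (a step that is already met when the one before it is completed fails the run):
1. the notebook's spine lies flat against the fence (within 3 mm, 2.5 degrees), not yet clamped (x of notebook in the frame of press above -0.043 m and angle between the y axis of notebook and the x axis of press, either way round below 0.044 rad), for 0.2 s.
2. the foot clamps the notebook with 5 N or more, fingers off the notebook (contact force between press and notebook above 5 N and contact force between each of the arm, the fingers and notebook below 0.5 N), for 0.2 s.
At the end, for the whole second after the job is handed in: The notebook rests on the bed with its spine flat at the fence (within 4 mm and 3 degrees), roughly central under the foot (origin -50 to +70 mm sideways in the press frame), and the foot holds it down with 5 to 17 N (x of notebook in the frame of press above -0.044 m and angle between the y axis of notebook and the x axis of press, either way round below 0.05 rad and y of notebook in the frame of press between -0.05 and 0.07 m and contact force between press and notebook between 5 and 17 N and linear speed of notebook below 0.01 m/s); the robot touches nothing.
It fails at once if the notebook is pressed harder than 22 N against the fence or under the foot (contact force between press and notebook above 22 N).
It fails at once if a bystander is shifted by more than 20 mm (distance of any of glue_stick, tape_roll, highlighter_a, clip_tin, eraser from where it was at the start of the episode above 0.02 m).
It also fails if it takes over 72 s, if anything falls off the work surface, if the arm or the gripper's body presses on something with over 40 N, if the wrist force passes 120 N, or if a joint passes its speed limit or range.

## Working session

There is one attempt and no reset: what is moved stays moved. The work goes in short steps, Python scripts to look and compute and a tool call to move; the robot and the scene stay as the last step left them, time stands still between calls to the robot, and variables do not carry over. Pictures are saved under pics/ and viewed, at most 10 in all, crops included, and the job is handed in when it is done.

Besides the shell and the picture viewer there is one more tool, called after "Emit:" in YAML: its name, and indented under it one key for each argument. carry_out: Moves the arm, as the interface text tells. Its arguments: {"type":"object","properties":{"translation":{"type":"array"},"delta_rot":{"type":"array"},"jaw":{"type":"array"},"force":{"type":"number"}},"required":["translation","delta_rot","jaw"]}

```bash
mkdir -p pics; python3 - <<'E'
from rig import *
import cv2,numpy as np
for n in("scene","top"):
    f=grab_frame(n);cv2.imwrite(f"pics/{n}0.png",f["img"]);np.savez(f"pics/{n}0.npz",**f)
    print(n,f["intrinsics"].tolist(),np.round(-f["R"].T@f["t"],3),np.round(f["R"],2).tolist())
print(monitor.read_state(),bot.grasp_offset)
E
```

```text
scene [[470.43729333692573, 0.0, 329.8585702988973], [0.0, 470.43729333692573, 243.76554601674073], [0.0, 0.0, 1.0]] [ 0.265 -0.614  0.615] [[0.89, -0.45, -0.02], [-0.28, -0.5, -0.82], [0.36, 0.74, -0.57]]
top [[455.52777849984096, 0.0, 319.0769163480223], [0.0, 455.52777849984096, 240.39024534971605], [0.0, 0.0, 1.0]] [0.451 0.046 0.953] [[-0.03, -1.0, 0.0], [-0.98, 0.03, -0.2], [0.2, -0.01, -0.98]]
{'time_s': 0.1, 'joint_pos': array([-1.34600018e+00,  2.13310369e-01, -3.49730894e-02,  1.32348933e+00,
        5.67876017e-05,  1.57080196e+00]), 'qvel': array([-0.00037129, -0.00198694,  0.00210779, -0.00017043,  0.00012923,
        0.00109272]), 'joint_torque': array([-1.79909322e-03, -6.87246466e+01,  4.87809491e+01,  1.21647434e-02,
       -1.99799865e-04,  6.66230036e-06]), 'eef_pos': array([ 0.11140572, -0.48712904,  0.23087316]), 'orientation': array([ 9.93690183e-01,  1.12158735e-01, -2.65475558e-05, -4.88335421e-04]), 'force': array([-0.21805879,  0.38606174,  0.28439772]), 'torque': array([ 0.03157406, -0.01572046, -0.04421223]), 'grasp_force': 0.0, 'width': 0.08496935334209987} 0.0187
```

View pics/scene0.png

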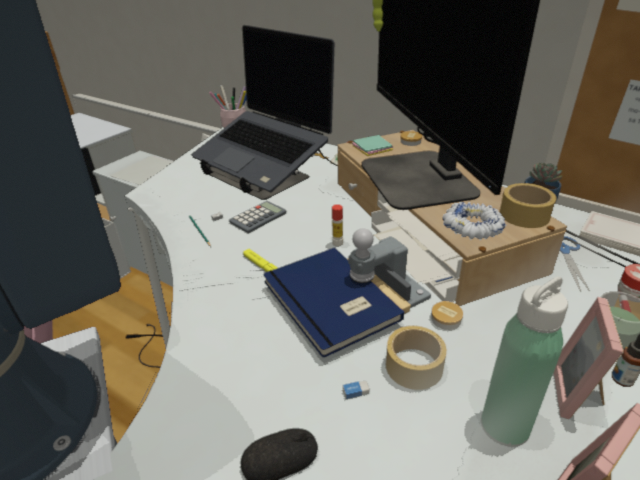

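View pics/top0.png

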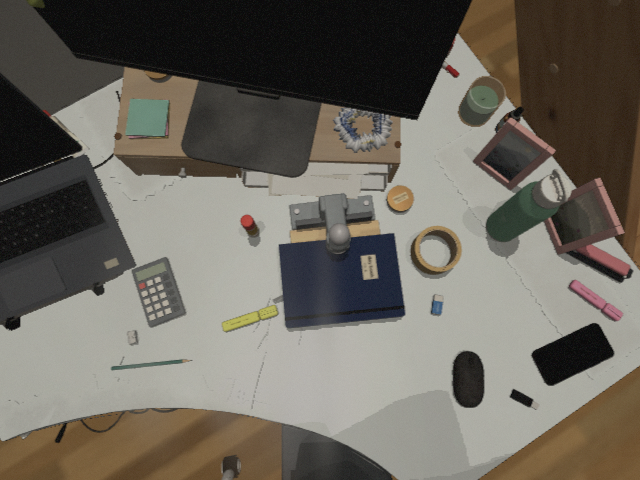

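The scene shows the press at (375,255) with the notebook in front of it. In the top view the ball is at about (339,237), the notebook's corners near (280,243), (397,234), (403,317), (285,327), and the fence around (290–373, 205–225). I'll enlarge the top view.

```bash
python3 - <<'E'
import cv2
i=cv2.imread("pics/top0.png")[185:335,260:420]
cv2.imwrite("pics/c1.png",cv2.resize(i,None,fx=4,fy=4,interpolation=cv2.INTER_CUBIC))
E
```

```text
(no output)
```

View pics/c1.png

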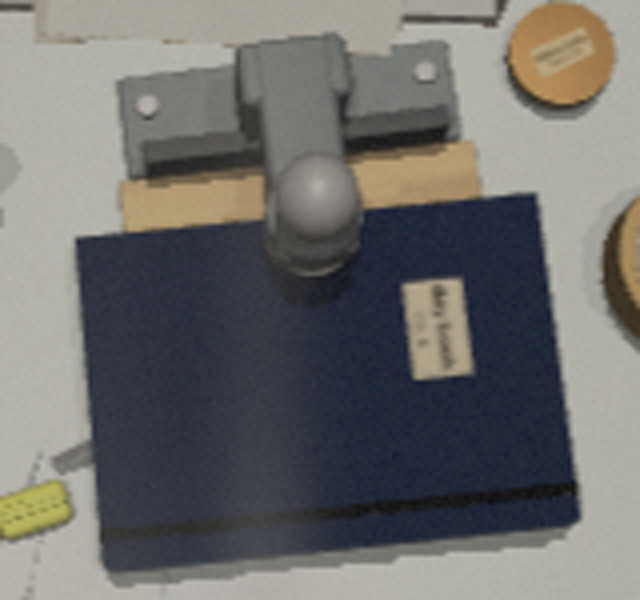

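```bash
cat > h.py <<'E'
import numpy as np
def ray(f,u,v,z):
    K,R,t=f["intrinsics"],f["R"],f["t"]; c=-R.T@t
    d=R.T@np.linalg.solve(K,[u,v,1]); return c+d*(z-c[2])/d[2]
def cloud(f):
    K,R,t=f["intrinsics"],f["R"],f["t"]; d=f["depth"]
    v,u=np.mgrid[:480,:640]; p=np.stack([(u-K[0,2])/K[0,0]*d,(v-K[1,2])/K[1,1]*d,d],-1)
    P=(p-t)@R; P[d==0]=np.nan; return P
E
python3 - <<'E'
from h import *
from scipy.optimize import least_squares
T=np.load("pics/top0.npz");S=np.load("pics/scene0.npz")
C=lambda x,y:(260+x/4-.375,185+y/4-.375)
nb=[ray(T,*C(*p),.036) for p in[(77,240),(537,195),(579,522),(104,570)]]
print("nb corners",np.round(nb,4).tolist())
for nm,z in(("fence top-front",.058),):
    for p in[(146,147),(447,107)]: print(nm,ray(T,*C(*p),z).round(4))
for p in[(135,178),(460,137)]:print('bar base/bed',ray(T,*C(*p),.016).round(4))
for nm,f,uv in(("top",T,(339,234)),("scene",S,(363,239))):
    P=cloud(f);u,v=uv;q=P[v-12:v+12,u-12:u+12].reshape(-1,3);q=q[(q[:,2]>.128)&(q[:,2]<.155)]
    g0=np.median(q,0)-[0,0,.015]
    r=least_squares(lambda c:np.linalg.norm(q-c,axis=1)-.020,g0,loss="soft_l1",f_scale=.002);print(nm,len(q),r.x.round(4),r.cost)
P=cloud(T)
for p in[(300,300),(500,450),(200,195),(420,180),(200,120),(400,95),(300,100),(290,120)]:
    u,v=map(int,C(*p));print(p,P[v,u].round(4))
E
```

```text
nb corners [[0.635, 0.1211, 0.036], [0.6518, -0.1163, 0.036], [0.4848, -0.1267, 0.036], [0.4683, 0.1097, 0.036]]
fence top-front [0.6776 0.0839 0.058 ]
fence top-front [ 0.6941 -0.0695  0.058 ]
bar base/bed [0.6715 0.0918 0.016 ]
bar base/bed [ 0.6889 -0.081   0.016 ]
top 356 [0.6342 0.0016 0.1285] 0.00015955246162708666
scene 286 [0.6335 0.0037 0.128 ] 0.00015352296425557733
(300, 300) [0.6017 0.0092 0.0371]
(500, 450) [ 0.5219 -0.0885  0.0346]
(200, 195) [0.6621 0.059  0.0165]
(420, 180) [ 0.6679 -0.0575  0.0143]
(200, 120) [0.7048 0.058  0.0116]
(400, 95) [ 0.7149 -0.0494  0.0119]
(300, 100) [0.6925 0.0077 0.0893]
(290, 120) [0.6828 0.012  0.0883]
```

```bash
python3 - <<'E'
from h import *
T=np.load("pics/top0.npz");S=np.load("pics/scene0.npz")
b=np.array([.634,.0025]);
import cv2
for n,f in(("top",T),("scene",S)):
    P=cloud(f).reshape(-1,3)
    c,s=np.cos(.104),np.sin(.104); px=(P[:,:2]-b)@[c,s]; py=(P[:,:2]-b)@[-s,c]
    m=(abs(py)<.085)&(abs(py)>.025)&(px>.035)&(px<.07)&(P[:,2]>.053)&(P[:,2]<.063)
    print(n,m.sum(),px[m].min() if m.any() else 0, px[m].max() if m.any() else 0, np.polyfit(py[m],px[m],1) if m.any() else 0)
    m=(abs(py)<.015)&(px>.03)&(px<.09)&(P[:,2]>.085)&(P[:,2]<.095)
    print(' arm',m.sum(),np.percentile(py[abs(py)<.03],[1]) if 0 else '', py[m].mean())
    m=(abs(py)<.04)&(px>.03)&(px<.085)&(P[:,2]>.084)&(P[:,2]<.096)
    for lo in np.arange(.03,.085,.0125):
        k=m&(px>lo)&(px<lo+.0125); print('  arm slice',round(lo,3),k.sum(),py[k].min().round(4) if k.any() else '',py[k].max().round(4) if k.any() else '')
for p in((222,325),(278,311),(283,297)):print(ray(T,*p,.017).round(3))
E
```

```text
top 4 0.04567074783776723 0.062106095677749926 [0.19266711 0.05718301]
 arm 442  -3.517268926047309e-05
  arm slice 0.03 125 -0.0207 0.0186
  arm slice 0.042 125 -0.0211 0.0186
  arm slice 0.055 168 -0.0295 0.0262
  arm slice 0.067 170 -0.0297 0.0256
  arm slice 0.08 71 -0.0287 0.026
scene 24 0.05481548128299036 0.06997536568870524 [-1.45869873  0.02331251]
 arm 273  -0.0003999436742506401
  arm slice 0.03 81 -0.0213 0.018
  arm slice 0.042 86 -0.0197 0.0199
  arm slice 0.055 111 -0.0286 0.0273
  arm slice 0.067 112 -0.0286 0.0264
  arm slice 0.08 40 -0.0277 0.027
[0.477 0.239 0.017]
[0.501 0.126 0.017]
[0.529 0.116 0.017]
```

Emit:
carry_out:
  translation:
    - [0.05, -0.045, 0]
    - [0.107, -0.093, 0]
    - [0.107, -0.093, 0]
    - [0.107, -0.093, 0]
    - [0.107, -0.093, 0]
    - [0.107, -0.093, 0]
    - [0.107, -0.093, 0]
    - [0.107, -0.093, 0]
    - [0.107, -0.093, 0]
    - [0.107, -0.093, 0]
  delta_rot:
    - [0, 0, 0]
    - [0, 0, 0]
    - [0, 0, 0]
    - [0, 0, 0]
    - [0, 0, 0]
    - [0, 0, 0]
    - [0, 0, 0]
    - [0, 0, 0]
    - [0, 0, 0]
    - [0, 0, 0]
  jaw: [1, 1, 1, 1, 1, 1, 1, 1, 1, 1]

```text
time_s: 0.93
eef_pos: [0.3096, -0.2144, 0.2313]
orientation: [0.994, 0.112, 0.0, 0.0]
force: [0.7, -1.0, -0.7]
width: 0.0855
grasp_force: 0.0
```

Emit:
carry_out:
  translation:
    - [0.107, -0.093, 0]
    - [0.107, -0.093, 0]
    - [0.107, -0.093, 0]
    - [0.107, -0.093, 0]
    - [0.107, -0.093, 0]
    - [0.107, -0.093, 0]
    - [0.05, -0.045, 0]
    - [0, 0, 0]
    - [0, 0, 0]
    - [0, 0, 0]
  delta_rot:
    - [0, 0, 0]
    - [0, 0, 0]
    - [0, 0, 0]
    - [0, 0, 0]
    - [0, 0, 0]
    - [0, 0, 0]
    - [0, 0, 0]
    - [0, 0, 0.7]
    - [0, 0, 0.68]
    - [0, 0, 0]
  jaw: [1, 1, 1, 1, 1, 1, 1, 1, 1, 1]

```text
time_s: 1.77
eef_pos: [0.4441, -0.0301, 0.2309]
orientation: [0.999, 0.051, -0.0, -0.0]
force: [-0.9, 0.4, 0.1]
width: 0.0853
grasp_force: 0.0
```

Emit:
carry_out:
  translation:
    - [0, 0, 0.06]
    - [0, 0, 0.13]
    - [0, 0, 0.13]
    - [0, 0, 0.13]
    - [0, 0, 0.13]
    - [0, 0, 0.13]
    - [0, 0, 0.1]
    - [0, 0, 0.06]
    - [0, 0, 0.03]
    - [0, 0, 0]
  delta_rot:
    - [0, 0, 0]
    - [0, 0, 0]
    - [0, 0, 0]
    - [0, 0, 0]
    - [0, 0, 0]
    - [0, 0, 0]
    - [0, 0, 0]
    - [0, 0, 0]
    - [0, 0, 0]
    - [0, 0, 0]
  jaw: [1, 1, 1, 1, 1, 1, 1, 1, 1, 1]

```text
time_s: 2.6
eef_pos: [0.4431, -0.0306, 0.0051]
orientation: [0.999, 0.053, -0.001, -0.0]
force: [-0.0, 0.5, -0.1]
width: 0.0853
grasp_force: 0.0
```

Emit:
carry_out:
  translation:
    - [0.01, 0, 0]
    - [0.012, 0, 0]
    - [0.012, 0, 0]
    - [0.01, 0, 0]
    - [0.008, 0, 0]
    - [0, 0, 0]
    - [0, 0, 0]
  delta_rot:
    - [0, 0, 0]
    - [0, 0, 0]
    - [0, 0, 0]
    - [0, 0, 0]
    - [0, 0, 0]
    - [0, 0, 0]
    - [0, 0, 0]
  jaw: [1, 1, 1, 1, 1, 1, 1]

```text
time_s: 3.18
eef_pos: [0.4573, -0.0291, 0.0064]
orientation: [0.999, 0.052, 0.0, 0.0]
force: [-0.3, 0.5, -1.0]
width: 0.0854
grasp_force: 0.0
```

```bash
python3 - <<'E'
from rig import *
import cv2
f=grab_frame("scene");cv2.imwrite("pics/s1.png",cv2.resize(f["img"][220:400,230:470],None,fx=3.3,fy=3.3,interpolation=cv2.INTER_CUBIC))
s=monitor.read_state();print(s["eef_pos"],s["force"],s["torque"])
E
```

```text
[ 0.45710508 -0.02910118  0.0063499 ] [ 0.07903161 -0.04015754 -0.47272034] [-0.01850018  0.0083617  -0.02839579]
```

View pics/s1.png

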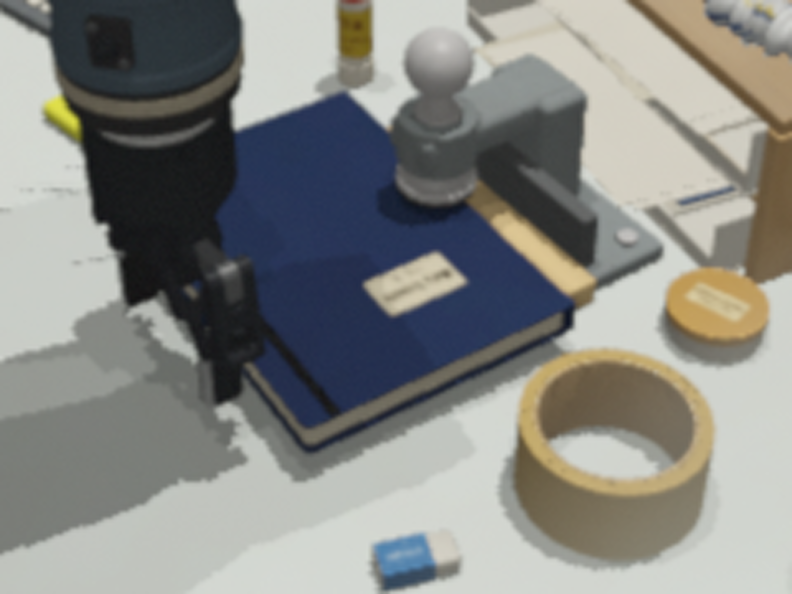

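The gripper straddles the front edge, with the right finger at (235,380) just short of the cover. I'll push now.

Emit:
carry_out:
  translation:
    - [0.006, 0, 0]
    - [0.008, 0, 0]
    - [0.008, 0, 0]
    - [0.008, 0, 0]
    - [0.008, 0, 0]
    - [0.008, 0, 0]
    - [0.008, 0, 0]
    - [0.008, 0, 0]
  delta_rot:
    - [0, 0, 0]
    - [0, 0, 0]
    - [0, 0, 0]
    - [0, 0, 0]
    - [0, 0, 0]
    - [0, 0, 0]
    - [0, 0, 0]
    - [0, 0, 0]
  jaw: [1, 1, 1, 1, 1, 1, 1, 1]

```text
time_s: 3.9
eef_pos: [0.4726, -0.0276, 0.0063]
orientation: [0.999, 0.052, -0.0, 0.0]
force: [-2.9, -1.4, 1.7]
width: 0.0854
grasp_force: 1.3
```

Emit:
carry_out:
  translation:
    - [0.008, 0, 0]
    - [0.008, 0, 0]
    - [0.008, 0, 0]
    - [0.008, 0, 0]
    - [0.006, 0, 0]
    - [0.004, 0, 0]
  delta_rot:
    - [0, 0, 0]
    - [0, 0, 0]
    - [0, 0, 0]
    - [0, 0, 0]
    - [0, 0, 0]
    - [0, 0, 0]
  jaw: [1, 1, 1, 1, 1, 1]

```text
time_s: 4.4
eef_pos: [0.4832, -0.0263, 0.0063]
orientation: [0.999, 0.052, 0.0, -0.0]
force: [-2.2, 0.1, -0.1]
width: 0.0859
grasp_force: 1.1
```

Emit:
carry_out:
  translation:
    - [0.005, 0, 0]
    - [0.005, 0, 0]
    - [0.005, 0, 0]
    - [0.005, 0, 0]
    - [0.005, 0, 0]
    - [0.005, 0, 0]
    - [0.005, 0, 0]
    - [0.004, 0, 0]
    - [0.002, 0, 0]
  delta_rot:
    - [0, 0, 0]
    - [0, 0, 0]
    - [0, 0, 0]
    - [0, 0, 0]
    - [0, 0, 0]
    - [0, 0, 0]
    - [0, 0, 0]
    - [0, 0, 0]
    - [0, 0, 0]
  jaw: [1, 1, 1, 1, 1, 1, 1, 1, 1]

```text
time_s: 5.15
eef_pos: [0.4934, -0.0253, 0.0063]
orientation: [0.999, 0.052, 0.0, -0.0]
force: [-1.9, 0.1, -1.0]
width: 0.0854
grasp_force: 0.9
```

```bash
python3 - <<'E'
from rig import *
import cv2
f=grab_frame("top");cv2.imwrite("pics/t2.png",cv2.resize(f["img"][185:335,260:420],None,fx=4,fy=4,interpolation=cv2.INTER_CUBIC))
s=monitor.read_state();print(s["eef_pos"],s["force"],s["torque"])
E
```

```text
[ 0.49340163 -0.02533868  0.00630347] [-1.1209957   0.51000727 -0.53657586] [-0.03578479  0.14643939  0.04447613]
```

View pics/t2.png

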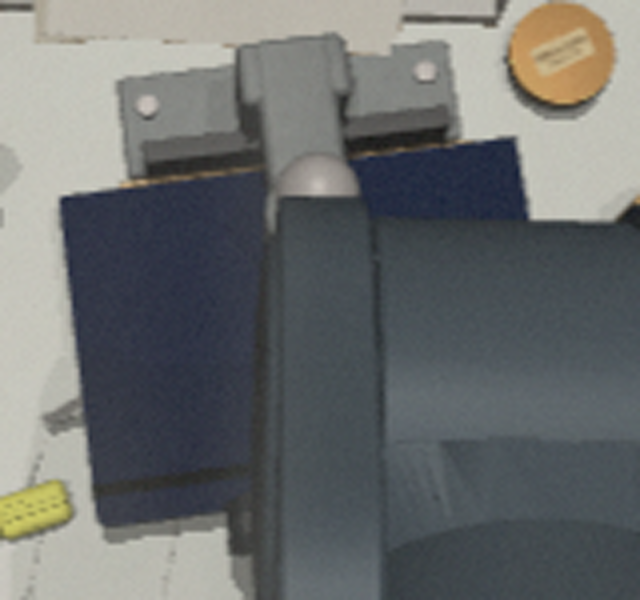

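The spine runs from (62,197) to (518,138), parallel to the fence with a small gap left. I'll go on more finely.

Emit:
carry_out:
  translation:
    - [0.003, 0, 0]
    - [0.003, 0, 0]
    - [0.003, 0, 0]
    - [0.003, 0, 0]
    - [0.002, 0, 0]
  delta_rot:
    - [0, 0, 0]
    - [0, 0, 0]
    - [0, 0, 0]
    - [0, 0, 0]
    - [0, 0, 0]
  jaw: [1, 1, 1, 1, 1]

```text
time_s: 5.62
eef_pos: [0.4968, -0.025, 0.0063]
orientation: [0.999, 0.052, 0.0, 0.0]
force: [-1.1, -1.1, -1.3]
width: 0.0855
grasp_force: 1.0
```

Emit:
carry_out:
  translation:
    - [0.002, 0, 0]
    - [0.002, 0, 0]
    - [0.002, 0, 0]
  delta_rot:
    - [0, 0, 0]
    - [0, 0, 0]
    - [0, 0, 0]
  jaw: [1, 1, 1]

```text
time_s: 5.87
eef_pos: [0.4982, -0.0248, 0.0063]
orientation: [0.999, 0.052, -0.0, 0.0]
force: [-2.4, -1.0, -0.3]
width: 0.0852
grasp_force: 1.1
```

Emit:
carry_out:
  translation:
    - [0.002, 0, 0]
    - [0.002, 0, 0]
  delta_rot:
    - [0, 0, 0]
    - [0, 0, 0]
  jaw: [1, 1]

```text
time_s: 6.03
eef_pos: [0.4992, -0.0247, 0.0063]
orientation: [0.999, 0.052, 0.0, -0.0]
force: [-2.0, -0.1, 0.2]
width: 0.0853
grasp_force: 1.1
```

Emit:
carry_out:
  translation:
    - [0.002, 0, 0]
    - [0.002, 0, 0]
  delta_rot:
    - [0, 0, 0]
    - [0, 0, 0]
  jaw: [1, 1]

```text
time_s: 6.2
eef_pos: [0.4999, -0.0246, 0.0062]
orientation: [0.999, 0.052, -0.0, -0.0]
force: [-6.0, -0.4, 1.9]
width: 0.0856
grasp_force: 3.1
```

Emit:
carry_out:
  translation:
    - [0.002, 0, 0]
    - [0.001, 0, 0]
  delta_rot:
    - [0, 0, 0]
    - [0, 0, 0]
  jaw: [1, 1]

```text
time_s: 6.37
eef_pos: [0.4999, -0.0246, 0.0061]
orientation: [0.999, 0.052, -0.001, 0.0]
force: [-9.3, -0.9, 5.3]
width: 0.0852
grasp_force: 4.9
```

```bash
python3 - <<'E'
from rig import *
import cv2
f=grab_frame("top");cv2.imwrite("pics/t3.png",cv2.resize(f["img"][205:245,270:400],None,fx=6,fy=6,interpolation=cv2.INTER_CUBIC))
s=monitor.read_state();print(s["eef_pos"],s["force"],s["torque"])
E
```

```text
[ 0.49995742 -0.02460746  0.00613637] [-8.85410755 -0.8919998   5.82554994] [-0.16049598  1.56819395  0.03120074]
```

View pics/t3.png

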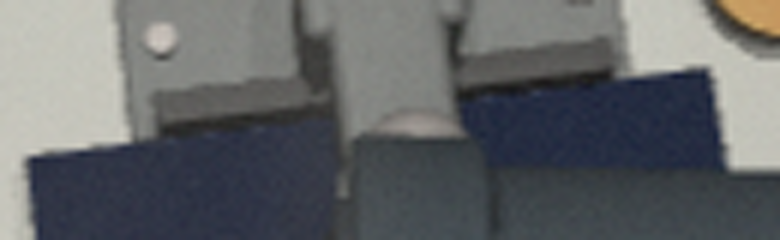

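TCP has stopped advancing at about 9 N, and the spine at (30,157)–(708,70) meets the fence. I'll hold briefly, then back off, rise and go over the ball.

Emit:
carry_out:
  translation:
    - [0, 0, 0]
    - [0, 0, 0]
    - [-0.004, 0, 0]
    - [-0.008, 0, 0]
    - [-0.02, 0, 0]
    - [-0.05, 0, 0]
    - [-0.05, 0, 0]
    - [-0.03, 0, -0.05]
    - [0, 0, -0.12]
    - [0, 0, -0.12]
  delta_rot:
    - [0, 0, 0]
    - [0, 0, 0]
    - [0, 0, 0]
    - [0, 0, 0]
    - [0, 0, 0]
    - [0, 0, 0]
    - [0, 0, 0]
    - [0, 0, 0]
    - [0, 0, 0]
    - [0, 0, 0]
  jaw: [1, 1, 1, 1, 1, 1, 1, 1, 1, 1]

```text
time_s: 7.25
eef_pos: [0.4591, -0.0288, 0.0792]
orientation: [0.999, 0.052, -0.001, -0.0]
force: [0.7, -0.3, 0.3]
width: 0.0854
grasp_force: 0.0
```

Emit:
carry_out:
  translation:
    - [0, 0, -0.14]
    - [0, 0, -0.14]
    - [0, 0, -0.14]
    - [0, 0, -0.14]
    - [0, 0, -0.1]
    - [0.1, -0.01, 0]
    - [0.13, -0.01, 0]
    - [0.13, -0.01, 0]
    - [0.13, -0.01, 0]
    - [0, 0, 0]
  delta_rot:
    - [0, 0, 0]
    - [0, 0, 0]
    - [0, 0, 0]
    - [0, 0, 0]
    - [0, 0, 0]
    - [0, 0, 0]
    - [0, 0, 0]
    - [0, 0, 0]
    - [0, 0, 0]
    - [0, 0, 0]
  jaw: [1, 1, 1, 1, 1, 1, 1, 1, 1, 1]

```text
time_s: 8.08
eef_pos: [0.5851, -0.0052, 0.2418]
orientation: [0.999, 0.053, -0.0, -0.0]
force: [1.4, -0.1, -0.5]
width: 0.0852
grasp_force: 0.0
```

```bash
python3 - <<'E'
from rig import *
from h import *
from scipy.optimize import least_squares
import cv2
f=grab_frame("wrist");cv2.imwrite("pics/w1.png",f["img"])
P=cloud(f);q=P.reshape(-1,3);q=q[(q[:,2]>.125)&(q[:,2]<.155)&(np.hypot(q[:,0]-.634,q[:,1]-.0025)<.03)]
if len(q)>50:
    r=least_squares(lambda c:np.linalg.norm(q-c,axis=1)-.020,[.634,.0025,.129],loss="soft_l1",f_scale=.002);print(len(q),r.x.round(4))
f=grab_frame("top");np.savez("pics/t4.npz",**f);cv2.imwrite("pics/t4.png",f["img"])
s=monitor.read_state();print(s["eef_pos"],s["orientation"],s["force"],s["torque"],s["joint_pos"])
E
```

```text
2904 [0.6334 0.0027 0.129 ]
[ 0.58181041 -0.00589684  0.24285865] [ 9.98628266e-01  5.23569406e-02 -5.80282463e-04 -2.88188961e-05] [ 1.07842797 -1.3180024  -0.61423992] [ 0.02519344  0.05357392 -0.01863567] [-1.01268686e-02  3.87904526e-01  2.32738307e-01  1.41679201e+00
 -1.49718618e-05  3.02670399e+00]
```

View pics/w1.png

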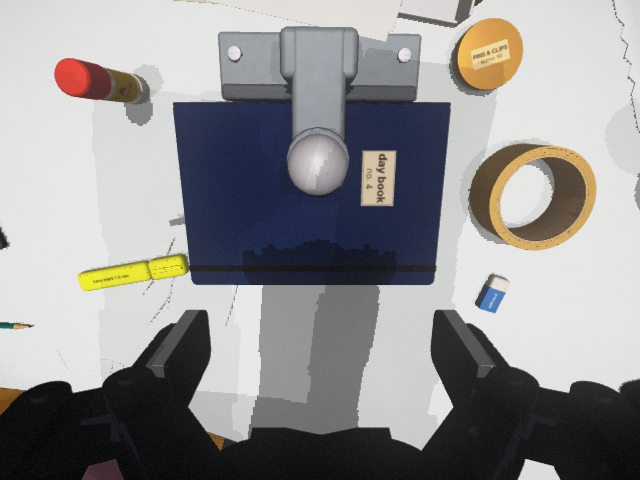

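The wrist view shows the notebook square and flush, with its spine and the fence foot both at row ~102, and the ball at (318,163). Joint 6 has only 0.1 rad of clockwise travel left, so I'll centre over the ball and unwind 150° first.

Emit:
carry_out:
  translation:
    - [0.06, -0.004, 0]
    - [0.09, -0.005, 0]
    - [0.06, -0.004, 0]
    - [0, 0, 0]
    - [0, 0, 0]
    - [0, 0, 0]
    - [0, 0, 0]
    - [0, 0, 0]
    - [0, 0, 0]
    - [0, 0, 0]
  delta_rot:
    - [0, 0, 0]
    - [0, 0, 0]
    - [0, 0, 0]
    - [0, 0, -1]
    - [0, 0, -1]
    - [0, 0, -1]
    - [0, 0, -1]
    - [0, 0, -1]
    - [0, 0, -1]
    - [0, 0, -1]
  jaw: [1, 1, 1, 1, 1, 1, 1, 1, 1, 1]

```text
time_s: 9.02
eef_pos: [0.6323, 0.0023, 0.2446]
orientation: [0.936, 0.352, 0.0, 0.0]
force: [0.0, 0.5, 0.2]
width: 0.0849
grasp_force: 0.0
```

Emit:
carry_out:
  translation:
    - [0, 0, 0]
    - [0, 0, 0]
    - [0, 0, 0]
    - [0, 0, 0]
    - [0, 0, 0]
    - [0, 0, 0]
    - [0, 0, 0]
    - [0, 0, 0]
    - [0, 0, 0]
    - [0, 0, 0]
  delta_rot:
    - [0, 0, -1]
    - [0, 0, -1]
    - [0, 0, -1]
    - [0, 0, -1]
    - [0, 0, -1]
    - [0, 0, -1]
    - [0, 0, -1]
    - [0, 0, -1]
    - [0, 0, -1]
    - [0, 0, -1]
  jaw: [1, 1, 1, 1, 1, 1, 1, 1, 1, 1]

```text
time_s: 9.85
eef_pos: [0.6323, 0.0023, 0.2447]
orientation: [0.7, 0.715, 0.0, 0.0]
force: [-0.3, 0.0, 0.3]
width: 0.0854
grasp_force: 0.0
```

Emit:
carry_out:
  translation:
    - [0, 0, 0]
    - [0, 0, 0]
    - [0, 0, 0]
    - [0, 0, 0]
    - [0, 0, 0]
    - [0, 0, 0]
    - [0, 0, 0]
    - [0, 0, 0]
    - [0, 0, 0]
    - [0, 0, 0]
  delta_rot:
    - [0, 0, -1]
    - [0, 0, -1]
    - [0, 0, -1]
    - [0, 0, -1]
    - [0, 0, -1]
    - [0, 0, -1]
    - [0, 0, -1]
    - [0, 0, -1]
    - [0, 0, -1]
    - [0, 0, -1]
  jaw: [1, 1, 1, 1, 1, 1, 1, 1, 1, 1]

```text
time_s: 10.68
eef_pos: [0.6323, 0.0023, 0.2447]
orientation: [0.332, 0.943, 0.0, 0.0]
force: [0.2, -0.8, 0.3]
width: 0.0855
grasp_force: 0.0
```

Emit:
carry_out:
  translation:
    - [0, 0, 0]
    - [0, 0, 0]
    - [0, 0, 0]
    - [0, 0, 0]
    - [0, 0, 0]
  delta_rot:
    - [0, 0, -1]
    - [0, 0, -1]
    - [0, 0, -1]
    - [0, 0, 0]
    - [0, 0, 0]
  jaw: [1, 1, 1, 1, 1]

```text
time_s: 11.1
eef_pos: [0.6327, 0.0024, 0.2445]
orientation: [0.21, 0.978, 0.0, 0.0]
force: [0.7, 0.1, -0.7]
width: 0.0855
grasp_force: 0.0
```

```bash
cat > st.py <<'E'
from rig import *
import numpy as np
s=monitor.read_state();q=s["orientation"];y=2*np.arctan2(q[1],q[0])
e=np.array([.6335,.0027])-s["eef_pos"][:2]
print("t",round(s["time_s"],2),"yaw",round(y,4),"to ball tool xy /.25",np.round([e@[np.cos(y),np.sin(y)]/.25,e@[np.sin(y),-np.cos(y)]/.25],4),"z",s["eef_pos"][2].round(4),"F",s["force"].round(1),"Tz",s["torque"].round(3),"w",round(s["width"],4),s["grasp_force"],"j6",s["joint_pos"][5].round(3))
E
python3 st.py
```

```text
t 11.1 yaw 2.7194 to ball tool xy /.25 [-0.0025  0.0025] z 0.2445 F [ 0.7  0.1 -0.7] Tz [-0.016 -0.019 -0.082] w 0.0855 0.0 j6 0.426
```

Emit:
carry_out:
  translation:
    - [-0.0025, 0.0025, 0.05]
    - [0, 0, 0.1]
    - [0, 0, 0.1]
    - [0, 0, 0.1]
    - [0, 0, 0.1]
    - [0, 0, 0.06]
    - [0, 0, 0.028]
    - [0, 0, 0]
    - [0, 0, 0]
  delta_rot:
    - [0, 0, 0]
    - [0, 0, 0]
    - [0, 0, 0]
    - [0, 0, 0]
    - [0, 0, 0]
    - [0, 0, 0]
    - [0, 0, 0]
    - [0, 0, 0]
    - [0, 0, 0]
  jaw: [1, 1, 1, 1, 1, 1, 1, 1, 1]
  force: 60

```text
time_s: 11.85
eef_pos: [0.6342, 0.0029, 0.1102]
orientation: [0.209, 0.978, 0.0, 0.0]
force: [0.2, -0.4, 0.8]
width: 0.0854
grasp_force: 0.0
```

```bash
python3 st.py
```

```text
t 11.85 yaw 2.721 to ball tool xy /.25 [ 0.0023 -0.0018] z 0.1102 F [ 0.2 -0.4  0.8] Tz [-0.004  0.025  0.048] w 0.0854 0.0 j6 0.425
```

Emit:
carry_out:
  translation:
    - [0, 0, 0]
    - [0, 0, 0]
    - [0, 0, 0]
    - [0, 0, 0]
    - [0, 0, 0]
    - [0, 0, 0]
    - [0, 0, 0]
    - [0, 0, 0]
  delta_rot:
    - [0, 0, 0]
    - [0, 0, 0]
    - [0, 0, 0]
    - [0, 0, 0]
    - [0, 0, 0]
    - [0, 0, 0]
    - [0, 0, 0]
    - [0, 0, 0]
  jaw: [0.3, 0, -0.2, -0.4, -0.7, -1, -1, -1]
  force: 60

```text
time_s: 12.52
eef_pos: [0.6344, 0.0025, 0.1104]
orientation: [0.208, 0.978, -0.0, 0.001]
force: [-4.1, -2.3, 10.7]
width: 0.0375
grasp_force: 58.9
```

```bash
python3 st.py
```

```text
t 12.52 yaw 2.722 to ball tool xy /.25 [ 0.0034 -0.0008] z 0.1104 F [-4.1 -2.3 10.7] Tz [-0.705  0.884  0.015] w 0.0375 58.85103464126587 j6 0.424
```

```bash
cat > k.py <<'E'
from rig import *
import numpy as np
s=monitor.read_state();q=s["orientation"];y=2*np.arctan2(q[1],q[0])
l="%.2f turned %.4f tau6 %.4f tau1 %.3f Tz %.3f F %s grip %.1f v6 %.3f"%(s["time_s"],2.722-y,s["joint_torque"][5],s["joint_torque"][0],s["torque"][2],s["force"].round(1),s["grasp_force"],s["qvel"][5])
print(l);open("log.txt","a").write(l+"\n")
E
python3 k.py
```

```text
12.52 turned 0.0000 tau6 0.0138 tau1 1.638 Tz 0.015 F [-4.1 -2.3 10.7] grip 58.9 v6 0.001
```

Emit:
carry_out:
  translation:
    - [0, 0, 0]
    - [0, 0, 0]
    - [0, 0, 0]
  delta_rot:
    - [0, 0, 0.35]
    - [0, 0, 0.35]
    - [0, 0, 0.35]
  jaw: [-1, -1, -1]

```text
time_s: 12.77
eef_pos: [0.6344, 0.0026, 0.1104]
orientation: [0.253, 0.967, -0.0, 0.001]
force: [-3.7, -2.0, 9.3]
width: 0.0374
grasp_force: 59.0
```

```bash
python3 k.py
```

```text
12.77 turned 0.0930 tau6 -0.8092 tau1 1.220 Tz 0.224 F [-3.7 -2.   9.3] grip 59.0 v6 0.365
```

Emit:
carry_out:
  translation:
    - [0, 0, 0]
    - [0, 0, 0]
    - [0, 0, 0]
  delta_rot:
    - [0, 0, 0.35]
    - [0, 0, 0.35]
    - [0, 0, 0.35]
  jaw: [-1, -1, -1]

```text
time_s: 13.02
eef_pos: [0.6344, 0.0026, 0.1103]
orientation: [0.297, 0.955, -0.0, 0.001]
force: [-3.4, -2.6, 9.4]
width: 0.0376
grasp_force: 59.0
```

```bash
python3 k.py
```

```text
13.02 turned 0.1845 tau6 -0.7883 tau1 0.996 Tz 0.163 F [-3.4 -2.6  9.4] grip 59.0 v6 0.363
```

Emit:
carry_out:
  translation:
    - [0, 0, 0]
    - [0, 0, 0]
    - [0, 0, 0]
  delta_rot:
    - [0, 0, 0.35]
    - [0, 0, 0.35]
    - [0, 0, 0.35]
  jaw: [-1, -1, -1]

```text
time_s: 13.27
eef_pos: [0.6344, 0.0027, 0.1104]
orientation: [0.341, 0.94, -0.0, 0.001]
force: [-3.8, -0.7, 9.6]
width: 0.0376
grasp_force: 58.9
```

```bash
python3 k.py
```

```text
13.27 turned 0.2761 tau6 -0.7881 tau1 0.794 Tz 0.222 F [-3.8 -0.7  9.6] grip 58.9 v6 0.365
```

Emit:
carry_out:
  translation:
    - [0, 0, 0]
    - [0, 0, 0]
    - [0, 0, 0]
  delta_rot:
    - [0, 0, 0.35]
    - [0, 0, 0.35]
    - [0, 0, 0.35]
  jaw: [-1, -1, -1]

```text
time_s: 13.52
eef_pos: [0.6345, 0.0027, 0.1104]
orientation: [0.384, 0.924, 0.0, 0.001]
force: [-2.3, -0.5, 9.1]
width: 0.0372
grasp_force: 58.9
```

```bash
python3 k.py
```

```text
13.52 turned 0.3678 tau6 -0.7871 tau1 0.613 Tz 0.189 F [-2.3 -0.5  9.1] grip 58.9 v6 0.364
```

Emit:
carry_out:
  translation:
    - [0, 0, 0]
    - [0, 0, 0]
    - [0, 0, 0]
  delta_rot:
    - [0, 0, 0.35]
    - [0, 0, 0.35]
    - [0, 0, 0.35]
  jaw: [-1, -1, -1]

```text
time_s: 13.77
eef_pos: [0.6345, 0.0028, 0.1104]
orientation: [0.425, 0.905, 0.0, 0.001]
force: [-2.6, -1.4, 8.7]
width: 0.0374
grasp_force: 58.9
```

```bash
python3 k.py
```

```text
13.77 turned 0.4593 tau6 -0.7873 tau1 0.448 Tz 0.205 F [-2.6 -1.4  8.7] grip 58.9 v6 0.365
```

Emit:
carry_out:
  translation:
    - [0, 0, 0]
    - [0, 0, 0]
    - [0, 0, 0]
  delta_rot:
    - [0, 0, 0.35]
    - [0, 0, 0.35]
    - [0, 0, 0.35]
  jaw: [-1, -1, -1]

```text
time_s: 14.02
eef_pos: [0.6346, 0.0028, 0.1104]
orientation: [0.466, 0.885, 0.0, 0.001]
force: [-2.2, -0.3, 9.9]
width: 0.0373
grasp_force: 58.9
```

```bash
python3 k.py
```

```text
14.02 turned 0.5509 tau6 -0.7875 tau1 0.307 Tz 0.128 F [-2.2 -0.3  9.9] grip 58.9 v6 0.363
```

Emit:
carry_out:
  translation:
    - [0, 0, 0]
    - [0, 0, 0]
    - [0, 0, 0]
  delta_rot:
    - [0, 0, 0.35]
    - [0, 0, 0.35]
    - [0, 0, 0.35]
  jaw: [-1, -1, -1]

```text
time_s: 14.27
eef_pos: [0.6346, 0.0028, 0.1104]
orientation: [0.506, 0.862, 0.0, 0.001]
force: [-1.2, -0.7, 9.0]
width: 0.0377
grasp_force: 58.9
```

```bash
python3 k.py
```

```text
14.27 turned 0.6426 tau6 -0.7870 tau1 0.186 Tz 0.170 F [-1.2 -0.7  9. ] grip 58.9 v6 0.363
```

Emit:
carry_out:
  translation:
    - [0, 0, 0]
    - [0, 0, 0]
    - [0, 0, 0]
  delta_rot:
    - [0, 0, 0.35]
    - [0, 0, 0.35]
    - [0, 0, 0.35]
  jaw: [-1, -1, -1]

```text
time_s: 14.52
eef_pos: [0.6346, 0.0029, 0.1104]
orientation: [0.545, 0.838, 0.0, 0.001]
force: [-1.6, -0.2, 8.6]
width: 0.0374
grasp_force: 59.0
```

```bash
python3 k.py
```

```text
14.52 turned 0.7342 tau6 -0.7868 tau1 0.096 Tz 0.154 F [-1.6 -0.2  8.6] grip 59.0 v6 0.365
```

Emit:
carry_out:
  translation:
    - [0, 0, 0]
    - [0, 0, 0]
    - [0, 0, 0]
  delta_rot:
    - [0, 0, 0.35]
    - [0, 0, 0.35]
    - [0, 0, 0.35]
  jaw: [-1, -1, -1]

```text
time_s: 14.77
eef_pos: [0.6347, 0.0029, 0.1104]
orientation: [0.583, 0.812, 0.0, 0.001]
force: [-0.4, -0.6, 8.5]
width: 0.0374
grasp_force: 59.0
```

```bash
python3 k.py
```

```text
14.77 turned 0.8258 tau6 -0.7866 tau1 0.016 Tz 0.178 F [-0.4 -0.6  8.5] grip 59.0 v6 0.363
```

Emit:
carry_out:
  translation:
    - [0, 0, 0]
    - [0, 0, 0]
    - [0, 0, 0]
  delta_rot:
    - [0, 0, 0.35]
    - [0, 0, 0.35]
    - [0, 0, 0.35]
  jaw: [-1, -1, -1]

```text
time_s: 15.02
eef_pos: [0.6348, 0.0029, 0.1104]
orientation: [0.62, 0.785, 0.0, 0.001]
force: [-0.3, 0.1, 8.1]
width: 0.0374
grasp_force: 59.0
```

```bash
python3 k.py
```

```text
15.02 turned 0.9174 tau6 -0.7699 tau1 -0.039 Tz 0.196 F [-0.3  0.1  8.1] grip 59.0 v6 0.363
```

Emit:
carry_out:
  translation:
    - [0, 0, 0]
    - [0, 0, 0]
    - [0, 0, 0]
  delta_rot:
    - [0, 0, 0.35]
    - [0, 0, 0.35]
    - [0, 0, 0.35]
  jaw: [-1, -1, -1]

```text
time_s: 15.27
eef_pos: [0.6348, 0.003, 0.1104]
orientation: [0.655, 0.756, 0.001, 0.001]
force: [-0.5, -0.8, 7.8]
width: 0.0373
grasp_force: 59.0
```

```bash
python3 k.py
```

```text
15.27 turned 1.0090 tau6 -0.7551 tau1 -0.074 Tz 0.213 F [-0.5 -0.8  7.8] grip 59.0 v6 0.363
```

Emit:
carry_out:
  translation:
    - [0, 0, 0]
    - [0, 0, 0]
    - [0, 0, 0]
  delta_rot:
    - [0, 0, 0.35]
    - [0, 0, 0.35]
    - [0, 0, 0.35]
  jaw: [-1, -1, -1]

```text
time_s: 15.52
eef_pos: [0.6349, 0.003, 0.1104]
orientation: [0.689, 0.725, 0.001, 0.001]
force: [0.9, 0.2, 7.5]
width: 0.0376
grasp_force: 59.1
```

```bash
python3 k.py
```

```text
15.52 turned 1.1006 tau6 -0.7402 tau1 -0.080 Tz 0.229 F [0.9 0.2 7.5] grip 59.1 v6 0.365
```

The knee is clear at about 0.82 rad turned (0.163 N m/rad after it), so the target is about 1.34 rad.

Emit:
carry_out:
  translation:
    - [0, 0, 0]
    - [0, 0, 0]
    - [0, 0, 0]
    - [0, 0, 0]
    - [0, 0, 0]
  delta_rot:
    - [0, 0, 0.35]
    - [0, 0, 0.35]
    - [0, 0, 0.35]
    - [0, 0, 0.35]
    - [0, 0, 0.35]
  jaw: [-1, -1, -1, -1, -1]

```text
time_s: 15.93
eef_pos: [0.6349, 0.003, 0.1104]
orientation: [0.742, 0.67, 0.001, 0.001]
force: [2.1, -0.9, 7.0]
width: 0.0374
grasp_force: 59.1
```

```bash
python3 k.py
```

```text
15.93 turned 1.2534 tau6 -0.7158 tau1 -0.039 Tz 0.269 F [ 2.1 -0.9  7. ] grip 59.1 v6 0.366
```

Emit:
carry_out:
  translation:
    - [0, 0, 0]
    - [0, 0, 0]
    - [0, 0, 0]
  delta_rot:
    - [0, 0, 0.35]
    - [0, 0, 0.35]
    - [0, 0, 0.3]
  jaw: [-1, -1, -1]

```text
time_s: 16.18
eef_pos: [0.635, 0.0029, 0.1104]
orientation: [0.771, 0.637, 0.001, 0.001]
force: [1.6, -0.4, 6.3]
width: 0.0377
grasp_force: 59.2
```

```bash
python3 k.py
```

```text
16.18 turned 1.3407 tau6 -0.4391 tau1 0.011 Tz 0.292 F [ 1.6 -0.4  6.3] grip 59.2 v6 0.304
```

Emit:
carry_out:
  translation:
    - [0, 0, 0]
    - [0, 0, 0]
    - [0, 0, 0]
  delta_rot:
    - [0, 0, 0]
    - [0, 0, 0]
    - [0, 0, 0]
  jaw: [-1, -1, -1]

```text
time_s: 16.43
eef_pos: [0.635, 0.003, 0.1104]
orientation: [0.77, 0.638, 0.001, 0.001]
force: [1.9, -0.2, 6.8]
width: 0.0376
grasp_force: 59.2
```

```bash
python3 k.py
```

```text
16.43 turned 1.3394 tau6 -0.0379 tau1 0.190 Tz -0.054 F [ 1.9 -0.2  6.8] grip 59.2 v6 -0.001
```

Emit:
carry_out:
  translation:
    - [0, 0, 0]
    - [0, 0, 0]
    - [0, 0, 0]
    - [0, 0, 0]
    - [0, 0, 0]
    - [0, 0, -0.03]
    - [0, 0, -0.1]
    - [0, 0, -0.13]
    - [0, 0, -0.13]
    - [0, 0, -0.1]
  delta_rot:
    - [0, 0, 0]
    - [0, 0, 0]
    - [0, 0, 0]
    - [0, 0, 0]
    - [0, 0, 0]
    - [0, 0, 0]
    - [0, 0, 0]
    - [0, 0, 0]
    - [0, 0, 0]
    - [0, 0, 0]
  jaw: [-0.05, 0.3, 0.7, 1, 1, 1, 1, 1, 1, 1]

```text
time_s: 17.27
eef_pos: [0.6342, 0.003, 0.2351]
orientation: [0.77, 0.638, 0.001, 0.001]
force: [0.9, -0.8, -0.3]
width: 0.0857
grasp_force: 0.0
```

Emit:
carry_out:
  translation:
    - [0, 0, 0]
    - [0, 0, 0]
    - [0, 0, 0]
    - [0, 0, 0]
  delta_rot:
    - [0, 0, 0]
    - [0, 0, 0]
    - [0, 0, 0]
    - [0, 0, 0]
  jaw: [1, 1, 1, 1]

```text
time_s: 17.6
eef_pos: [0.6336, 0.003, 0.2308]
orientation: [0.77, 0.638, -0.001, -0.001]
force: [0.4, -0.8, -1.1]
width: 0.0855
grasp_force: 0.0
```

```bash
python3 - <<'E'
from rig import *
import cv2
f=grab_frame("scene");cv2.imwrite("pics/s9.png",cv2.resize(f["img"][180:400,220:490],None,fx=2.7,fy=2.7,interpolation=cv2.INTER_CUBIC))
s=monitor.read_state();print(s["force"],s["width"],s["eef_pos"])
E
```

```text
[-0.02807998  0.05139729 -0.20909724] 0.08554950587297462 [0.63357643 0.00296056 0.23072445]
```

View pics/s9.png

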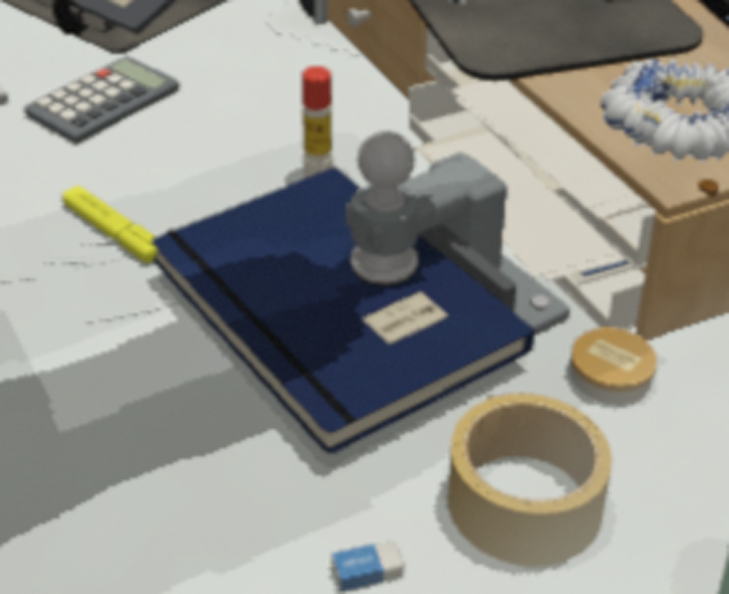

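The foot at (385,265) is down on the cover, the spine is at the fence, the bystanders haven't moved, and the gripper is clear. I'll hand it in.

```bash
python3 -c "
from rig import *
print(order.sign_off())"
```

```text
the job is handed in; nothing more can be done
None
```

I handed the job in: the notebook's spine is flat against the fence, and the foot holds it with about 10 N by estimate (0.52 rad, about 30°, past contact). The gripper is clear and the other things on the desk look unmoved.

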